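# Stack the steel lunch pots on their base

### The arm

A 6-joint arm with a two-finger parallel gripper is mounted at the origin on a cart in front of the work surface, level with it; the furniture and walls round the work are solid. World frame = base frame: x ahead of the robot, y to its left, z up, the work surface at z = 0. Lengths are in m, angles in rad, forces in N, time in s.
With the tool pointing down it reaches from about 0.15 to 0.775 m from the base axis. Payload 6.1 kg.
Tool frame: the origin (TCP) lies at the very end of the fingers, on their centre line; the grasp point (between the pads) lies 19 mm behind it (bot.hold_point_z is the distance from the TCP to the grasp point, in m); z points along the fingers, y is the line along which they close (so a half turn about z gives the same grasp; the last joint's range is limited). The gripper opens to 85 mm and grips with 20 to 120 N. Pads are 22 mm wide; open, the fingers measure 114 mm over their backs; the gripper's body (76 mm by 85 mm) begins 54 mm behind the grasp point. The pads swing forward as they close: fully open they stand 13 mm farther back than shut.
Start: joints at [-1.168, 0.126, -0.04, 1.405, 0, 1.571], TCP at [0.206, -0.483, 0.231] pointing down, gripper open.
Joint ranges: [-2.72, 2.72], [-0.95, 1.95], [-1.27, 1.35], [-1.78, 2.02], [-1.46, 1.47], [-3.14, 3.14]. Speed limits (rad/s): [2.39, 2.39, 3.01, 3.14, 3.14, 3.14].

### API

Orientations are given as a unit quaternion [w, x, y, z].
In Python, from rig import bot gives the robot as it stands. Calls block until the motion is done:
- bot.move_to(position, orientation): joint-space move of the TCP to a pose.
- bot.move_straight(position, attitude=None, vel=0.15, force_limit=None): straight line of the TCP; attitude=None keeps the orientation; vel is the mean speed in m/s. With force_limit (N) it stops when the force on the tool has changed by that much, and returns True; else False.
- bot.move_j(angles): joint-space move.
- bot.gripper_open() and bot.grasp(f_grip=None): open the fingers fully, or close them until they stop; f_grip is the grip in N (None keeps the last).
- bot.wait(seconds).
- bot.ik(position, orientation): joint angles nearest the present ones, or None.
- bot.read_state(): the state.
- bot.camera(name): name is "side" or "top"; returns a dict with "frame" (480x640x3 uint8, blue, green, red), "mtx" (3x3 intrinsics, pixels), "dist_coeffs" ([k1, k2, p1, p2, k3] as OpenCV has them; the pictures are not rectified), "R" (3x3) and "t" (3): a world point X has camera coordinates R X + t. Camera axes: x right, y down, z forward; pixel columns grow to the right and rows downward; lengths in m; the calibration is good to about 2 mm. A picture is of the moment at which its call begins. There is no depth.
A pose or a line that the arm cannot do raises bot.MotionError and nothing moves.
- bot.job_done(): hands the job in; it is judged then, once.
The state is a dict: "t": time; "joints": joint angles; "dq": joint speeds; "joint_torque": joint torques, N m; "tool_pos": TCP position; "tcp_rot": TCP orientation; "wrist_force": force on the tool from outside, world axes, zero at the start; "ft_torque": the same for the moment, N m; "grip_width": opening from 0.0 (shut) to 1.0 (fully open); "grasp_force": force on a finger pad.
Only numpy, scipy, OpenCV 4.12 (cv2) and the standard library are available. Lean on these libraries where they do the work, as an engineer would, in place of code of your own. Each camera call takes 0.05 s, during which the arm holds its last target. There are 200 camera calls.

### The job

Put the little steel lunch tower together on its round black base, one piece after another from the bottom up: first the deep pot, then the medium pot with the single partition, then the shallow pot with the three-armed partition, and last the lid. Seat each piece upright and fully home in the one below, setting it down rather than dropping it, and leave the honey jar, salt shaker, mandarin and garlic standing where they are.

Things in the scene. Friction and masses are not known exactly. Their poses are not given: they have to be found in the camera images.
- base: Tower base, fixed to the worktop: low black plastic disc 90 mm across, 6 mm thick, with a round collar on it (66 mm outside, 56 mm inside, rim 16 mm above the worktop). The deep pot's foot plugs into the collar. Origin: centre of the underside, on the worktop; z up. (Mind the arm: a wall cupboard hangs over the back of the worktop, beyond x = 0.61 m, from 0.65 m up.)
- deep_pot: Deep pot: open round steel pot 66 mm tall, no partition. Straight wall 62 mm outside, 56 mm inside, from 9 mm up to the rim. 9 mm tapered foot (42 mm across below, 51 above), then a shoulder that rests on the rim below: seated in the base, its origin is 7 mm above the base's. 0.16 kg. Origin: centre of underside; z up its axis.
- medium_pot: Medium pot: open round steel pot 48 mm tall, one straight partition across it ending 12 mm below the rim. Wall 62 mm outside, 56 inside, from 9 mm up to the rim. 9 mm tapered foot (42 mm across below, 51 above), then a shoulder that rests on the rim below: on the deep pot, its origin is 57 mm above that pot's. 0.13 kg. Origin: centre of underside; z up its axis.
- shallow_pot: Shallow pot: open round steel pot 32 mm tall, three-armed partition (a Y from above) ending 11 mm below the rim. Wall 62 mm outside, 56 inside, from 9 mm up. 9 mm tapered foot (42 mm across below, 51 above), then a shoulder that rests on the rim below: on the medium pot, its origin is 39 mm above that pot's. 0.10 kg. Origin: centre of underside; z up its axis.
- lid: Lid: steel disc 62 mm across, black knob in the middle, 34 mm tall in all; knob 14 to 34 mm above the underside, 20 mm across where widest (27 to 32 mm up). 9 mm tapered foot (42 mm across below, 51 above), then a shoulder that rests on the rim below: on the shallow pot, its origin is 23 mm above that pot's. 0.08 kg. Origin: centre of underside; z up its axis.
- honey_jar: Bystander: small jar of amber honey with a white cover, 52 mm across, 78 mm tall, standing loose. Origin: centre of the underside.
- salt_shaker: Bystander: glass salt shaker with a grey top, 44 mm across, 90 mm tall, standing loose. Origin: centre of the underside.
- mandarin: Bystander: a mandarin, about 50 mm across, 44 mm tall, lying loose. Origin: centre of its underside at the start.
- garlic: Bystander: a bulb of garlic, about 60 mm across and 59 mm tall, lying loose. Origin: centre of its underside at the start.
Not all that is in view belongs to the job. There is more than one size of the base; the job needs the smaller.

How it is judged:
On the way, in this order (a step that is already met when the one before it is completed fails the run):
1. the deep pot is seated in the base (horizontal distance between deep_pot and base below 0.006 m and z of deep_pot in the frame of base between 0.004 and 0.01 m and angle between deep_pot's own z axis and vertical below 0.07 rad), for 0.2 s.
2. the medium pot is seated in the deep pot (horizontal distance between medium_pot and deep_pot below 0.006 m and z of medium_pot in the frame of deep_pot between 0.054 and 0.06 m and angle between medium_pot's own z axis and vertical below 0.07 rad), for 0.2 s.
3. the shallow pot is seated in the medium pot (horizontal distance between shallow_pot and medium_pot below 0.006 m and z of shallow_pot in the frame of medium_pot between 0.036 and 0.042 m and angle between shallow_pot's own z axis and vertical below 0.07 rad), for 0.2 s.
4. the lid is seated in the shallow pot (horizontal distance between lid and shallow_pot below 0.006 m and z of lid in the frame of shallow_pot between 0.02 and 0.026 m and angle between lid's own z axis and vertical below 0.07 rad), for 0.2 s.
At the end, for the whole second after the job is handed in: Deep pot seated in the base, medium pot on the deep, shallow on the medium, lid on the shallow: each within 6 mm of the axis of the piece below, within 3 mm of its seated height above it (7, 57, 39, 23 mm between origins), upright within 4 degrees, released and at rest (all of step 1 and all of step 2 and all of step 3 and all of step 4 and linear speed of each of deep_pot, medium_pot, shallow_pot, lid below 0.02 m/s and contact force between the fingers and deep_pot below 0.1 N and contact force between the fingers and medium_pot below 0.1 N and contact force between the fingers and shallow_pot below 0.1 N and contact force between the fingers and lid below 0.1 N); the robot touches nothing.
It fails at once if the honey jar, salt shaker, mandarin or garlic is pushed more than 30 mm from its place (distance of any of honey_jar, salt_shaker, mandarin, garlic from where it was at the start of the episode above 0.03 m).
It fails at once if the honey jar or the salt shaker is knocked over (angle between any of honey_jar, salt_shaker's own z axis and vertical above 0.8 rad).
It fails at once if a pot or the lid is dropped or thrown (free of the fingers and faster than 0.8 m/s, a fall of about 3 cm) ((linear speed of deep_pot above 0.8 m/s and contact force between the fingers and deep_pot below 0.01 N) or (linear speed of medium_pot above 0.8 m/s and contact force between the fingers and medium_pot below 0.01 N) or (linear speed of shallow_pot above 0.8 m/s and contact force between the fingers and shallow_pot below 0.01 N) or (linear speed of lid above 0.8 m/s and contact force between the fingers and lid below 0.01 N)).
It also fails if it takes over 109 s, if anything falls off the work surface, if the arm or the gripper's body presses on something with over 40 N, if the wrist force passes 120 N, or if a joint passes its speed limit or range.

## Working session

There is one attempt and no reset: what is moved stays moved. The work goes in short steps, each a Python script; the robot and the scene stay as the last script left them, time stands still between calls to the robot, and variables do not carry over. Pictures are saved under pics/ and viewed, at most 14 in all, crops included, and the job is handed in when it is done.

```bash
mkdir -p pics
python3 - <<'E'
from rig import bot
import cv2,pickle
d={}
for n in("top","side"):
    c=bot.camera(n);d[n]=c;cv2.imwrite(f"pics/{n}0.png",c["frame"])
    print(n,c["mtx"],c["dist_coeffs"],c["R"],c["t"])
pickle.dump(d,open("cams.pkl","wb"))
print(bot.read_state(),bot.hold_point_z)
E
```

```text
top [[452.5705438    0.         315.89734564]
 [  0.         452.5705438  238.65086294]
 [  0.           0.           1.        ]] [0.02359272 0.         0.         0.         0.        ] [[ 0.02332296 -0.99964459  0.01291247]
 [-0.99759283 -0.0241149  -0.06501551]
 [ 0.06530379 -0.01136503 -0.99780071]] [0.01760398 0.50132915 1.11023184]
side [[453.17206532   0.         319.69598029]
 [  0.         453.17206532 239.31004471]
 [  0.           0.           1.        ]] [-0.07826188  0.          0.          0.          0.        ] [[-0.99946882  0.03191203 -0.00661105]
 [ 0.02429404  0.59434983 -0.80383959]
 [-0.02172288 -0.80357321 -0.59480939]] [ 0.51130212 -0.02153535  1.05769389]
{'t': 0.1, 'joints': array([-1.16796130e+00,  1.26323448e-01, -4.04804193e-02,  1.40542162e+00,
        6.36102270e-06,  1.57075116e+00]), 'dq': array([ 1.60587888e-03, -2.88065686e-04,  2.09570055e-03, -2.35221260e-04,
       -1.36979495e-05, -3.02090227e-03]), 'joint_torque': array([ 6.91431324e-04, -4.36902666e+01,  3.53606093e+01,  1.36686271e-02,
       -3.97897497e-05, -4.13588140e-06]), 'tool_pos': array([ 0.20567273, -0.48263751,  0.23061655]), 'tcp_rot': array([-7.00774452e-04,  9.79779209e-01,  2.00080462e-01, -1.39825884e-04]), 'wrist_force': array([ 0.96183154, -0.20797818,  0.26188111]), 'ft_torque': array([ 0.01153497, -0.05219603,  0.00141266]), 'grasp_force': 0.0, 'grip_width': 0.9987662085370653} 0.0187
```

View pics/top0.png

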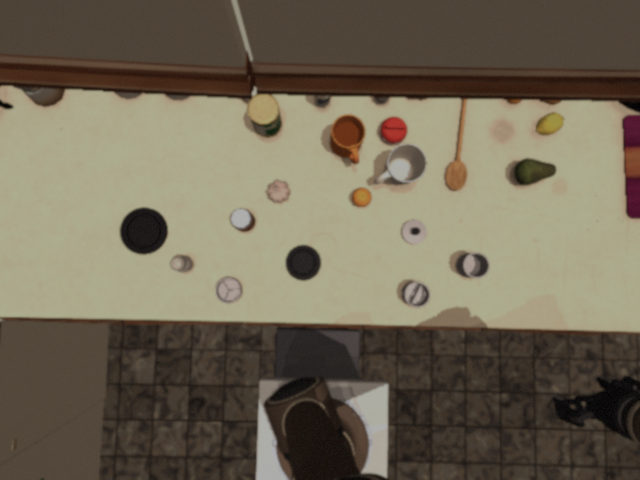

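View pics/side0.png

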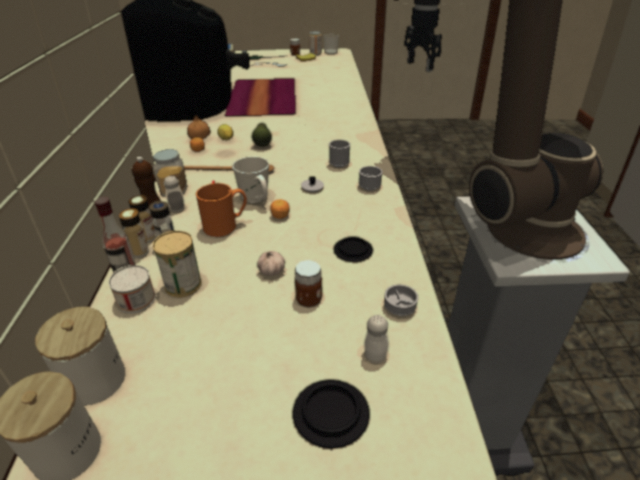

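The top picture shows the small base at about (303,262), the deep pot at (472,265), the medium pot at (415,293), the lid at (413,231) and the shallow pot at (229,289). The bigger decoy base is at (144,230). In the side picture they are at (353,249), (340,153), (370,178), (312,185) and (401,299). I'll enlarge these regions.

Run:
```python
import cv2,pickle,numpy as np
d=pickle.load(open("cams.pkl","rb"))
def tile(cam,c,s,k):
    x,y=c;im=d[cam]["frame"][y-s:y+s,x-s:x+s]
    im=cv2.resize(im,None,fx=k,fy=k,interpolation=cv2.INTER_CUBIC)
    for i in range(0,2*s,5):
        cv2.putText(im,str(x-s+i),(i*k,8),0,.3,(0,0,255)) if i%10==0 else 0
        cv2.putText(im,str(y-s+i),(0,i*k+4),0,.3,(0,0,255)) if i%10==0 else 0
        if i%10==0: im[::4,int((i+.5)*k)]=(0,0,255); im[int((i+.5)*k),::4]=(0,0,255)
    return im
T=[tile("top",c,20,6) for c in((303,262),(472,265),(415,293),(229,289),(413,231))]+[np.zeros((240,240,3),np.uint8)]
S=[tile("side",c,25,5)[:250,:250] for c in((353,249),(340,153),(370,178),(401,299),(312,185))]+[np.zeros((250,250,3),np.uint8)]
for n,t in(("t",T),("s",S)):
    cv2.imwrite(f"pics/crop_{n}.png",np.vstack([np.hstack(t[:3]),np.hstack(t[3:])]))
```

```text
(no output)
```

View pics/crop_t.png

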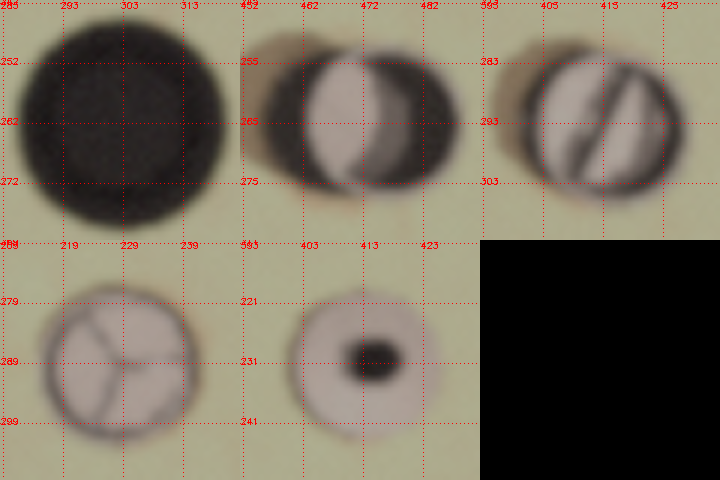

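View pics/crop_s.png

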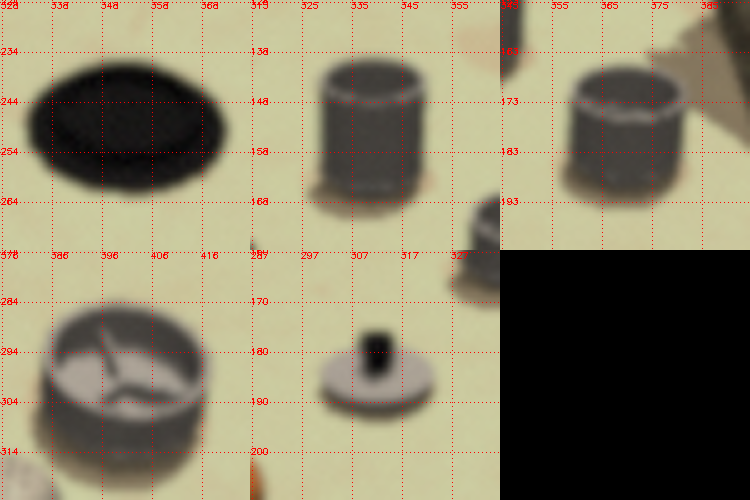

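```bash
cat > h.py <<'E'
import cv2,pickle,numpy as np
d=pickle.load(open("cams.pkl","rb"))
def ray(cam,uv):
    c=d[cam];p=cv2.undistortPoints(np.array([[uv]],float),c["mtx"],c["dist_coeffs"])[0,0]
    return -c["R"].T@c["t"], c["R"].T@np.r_[p,1]
def at(cam,uv,z):
    o,v=ray(cam,uv);return (o+v*(z-o[2])/v[2])[:2]
def proj(cam,X):
    c=d[cam];return cv2.projectPoints(np.array(X,float),cv2.Rodrigues(c["R"])[0],c["t"],c["mtx"],c["dist_coeffs"])[0][:,0]
def ring(p,r,z):
    a=np.linspace(0,2*np.pi,73);return np.c_[p[0]+r*np.cos(a),p[1]+r*np.sin(a),0*a+z]
E
python3 - <<'E'
from h import *
O={"base":((303,262.4),(353,249.1),.005,.045,.006,.033,.016),"deep":((475.2,264.7),(339.1,143.5),.066,.031,.066,.021,0),
"med":((416.2,293.3),(370.1,170.7),.048,.031,.048,.021,0),"shal":((228.7,289),(400.9,295.5),.032,.031,.032,.021,0),"lid":((413.3,231.2),(311.9,184.3),.013,.031,.014,.01,.03)}
tiles={"top":[],"side":[]}
for n,(t,s,z,r1,z1,r2,z2) in O.items():
    a,b=at("top",t,z),at("side",s,z);p=(a+b)/2;print(n,a.round(4),b.round(4))
    for cam,uv,k,S in(("top",t,6,20),("side",s,5,25)):
        x,y=map(int,uv);k=240//(2*S) if cam=="top" else 5
        im=cv2.resize(d[cam]["frame"][y-S:y+S,x-S:x+S],None,fx=k,fy=k,interpolation=cv2.INTER_CUBIC)
        for r,zz,col in((r1,z1,(0,0,255)),(r2,z2,(0,255,0))):
            q=((proj(cam,ring(p,r,zz))-(x-S,y-S)+.5)*k).astype(np.int32);cv2.polylines(im,[q],True,col,1)
        tiles[cam].append(im)
for c in tiles:
    t=tiles[c]+[tiles[c][0]*0];cv2.imwrite(f"pics/ov_{c}.png",np.vstack([np.hstack(t[:3]),np.hstack(t[3:])]))
E
```

```text
base [0.4411 0.0603] [0.4402 0.0612]
deep [ 0.4447 -0.3494] [ 0.4442 -0.3545]
med [ 0.373  -0.2142] [ 0.3706 -0.22  ]
shal [0.3722 0.2385] [0.3682 0.2399]
lid [ 0.5256 -0.2138] [ 0.5255 -0.2154]
```

View pics/ov_top.png

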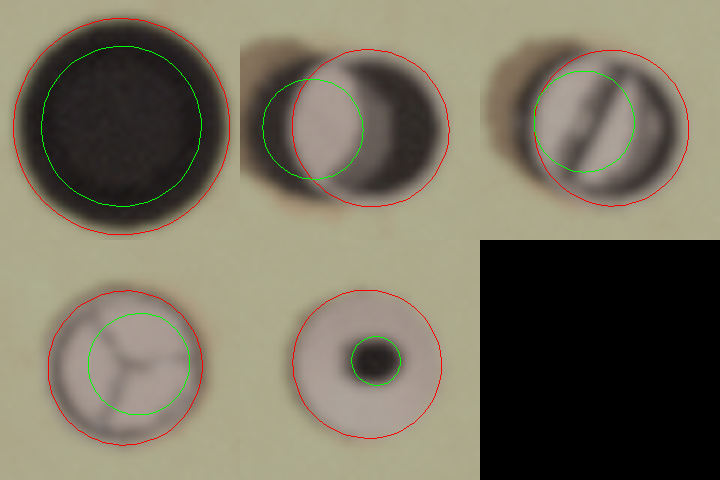

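View pics/ov_side.png

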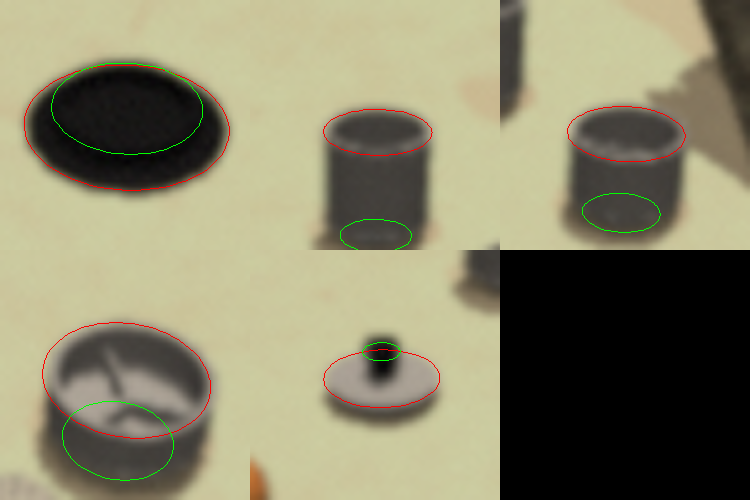

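The overlays fit the outlines within about 2–3 mm, and the heights and sizes agree. First I'll pick the deep pot and check it.

```bash
cat > a.py <<'E'
from rig import bot
import numpy as np,cv2
Q=[0,1,0,0]   # tool down, fingers close along world y
P={"base":(.4407,.0607),"deep":(.4450,-.352),"med":(.372,-.217),"shal":(.3703,.239),"lid":(.5256,-.2146)}
H={"deep":.028,"med":.016,"shal":.012,"lid":.018}
SEAT={"deep":.007,"med":.064,"shal":.103,"lid":.126}
def st(m):
    s=bot.read_state();print(m,"t%.1f"%s["t"],"tcp",s["tool_pos"].round(4),"w%.3f"%s["grip_width"],"gf%.1f"%s["grasp_force"],"F",s["wrist_force"].round(1),flush=True)
def pick(n,f=40,top=.2):
    x,y=P[n];bot.move_to([x,y,H[n]+.10],Q)
    hit=bot.move_straight([x,y,H[n]],vel=.1,force_limit=12);st(f"down hit={hit}")
    bot.grasp(f);st("grasped")
    bot.move_straight([x,y,top],vel=.2);st("lifted")
def place(n,dx=0,dy=0):
    x,y=P["base"];x+=dx;y+=dy;z=SEAT[n]+H[n]
    bot.move_to([x,y,z+.05],Q)
    bot.move_straight([x,y,z+.012],vel=.1)
    hit=bot.move_straight([x,y,z-.002],vel=.02,force_limit=8);st(f"seat hit={hit} want z {z:.4f}")
def snap(name):
    for c in("top","side"): cv2.imwrite(f"pics/{name}_{c}.png",bot.camera(c)["frame"])
E
python3 - <<'E'
from a import *
pick("deep");snap("p1")
im=cv2.imread("pics/p1_side.png")[60:220,260:420];cv2.imwrite("pics/p1c.png",cv2.resize(im,None,fx=3.7,fy=3.7,interpolation=cv2.INTER_CUBIC))
E
```

```text
down hit=False t2.4 tcp [ 0.4454 -0.3524  0.0287] w1.000 gf0.0 F [0.  0.5 0.2]
grasped t2.7 tcp [ 0.4456 -0.3524  0.0291] w0.714 gf44.1 F [-0.2  0.3  6.5]
lifted t3.7 tcp [ 0.4445 -0.3516  0.1985] w0.710 gf43.6 F [-0.   1.2 -1.4]
```

View pics/p1c.png

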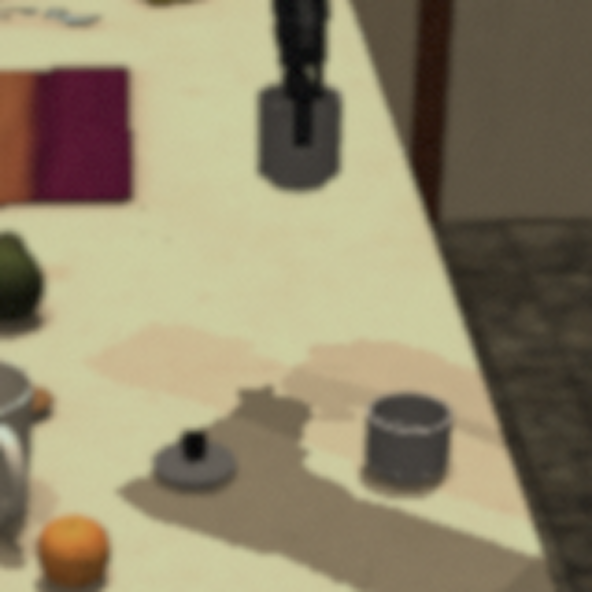

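The deep pot hangs upright at about (300,135) in the crop. The fingertip end at row 146 is roughly 33 mm up the wall, so the fingers are about 5 mm behind the TCP at this opening, as expected. Next I'll place it.

```bash
sed -i 's/"med":.016,"shal":.012/"med":.014,"shal":.008/' a.py
python3 - <<'E'
from a import *
place("deep");snap("s1")
a=cv2.imread("pics/s1_side.png")[190:280,300:400];b=cv2.imread("pics/s1_top.png")[215:305,255:355]
cv2.imwrite("pics/s1c.png",cv2.resize(np.hstack([a,b]),None,fx=4,fy=4,interpolation=cv2.INTER_CUBIC))
E
```

```text
seat hit=True want z 0.0350 t9.5 tcp [0.4409 0.0607 0.0358] w0.713 gf44.3 F [-1.3 -0.6  6.1]
```

View pics/s1c.png

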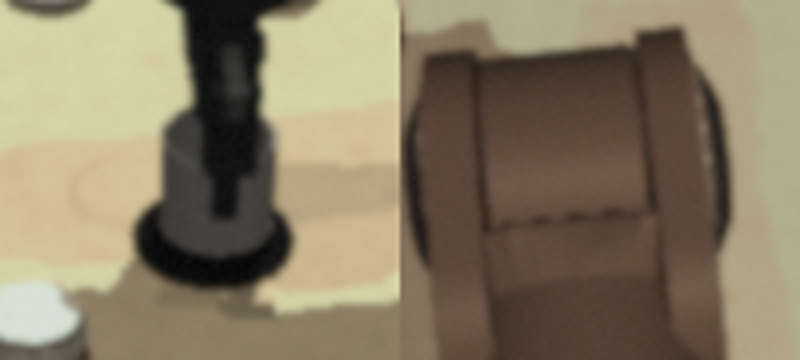

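The pot contacted at 0.0358. The pick was at 0.0287, so the difference is 7.1 mm and it is fully seated. The crop shows it upright in the middle of the base, at about (218,185). Release it and fetch the medium pot.

```bash
cat >> a.py <<'E'
def release(n):
    bot.gripper_open();st("open");x,y,z=bot.read_state()["tool_pos"]
    bot.move_straight([x,y,z+.10],vel=.15)
E
python3 - <<'E'
from a import *
release("deep");pick("med",top=.16);snap("p2")
a=cv2.imread("pics/p2_side.png");b=cv2.imread("pics/p2_top.png")
cv2.imwrite("pics/p2c.png",cv2.resize(np.hstack([a[190:280,300:400],a[120:210,320:420],b[215:305,255:355]]),None,fx=2.6,fy=2.6,interpolation=cv2.INTER_CUBIC))
E
```

```text
open t9.9 tcp [0.4401 0.0606 0.0349] w1.000 gf0.0 F [-0.1 -0.   0.1]
down hit=False t16.5 tcp [ 0.3724 -0.2172  0.0145] w1.001 gf0.0 F [ 0.7  0.  -0.1]
grasped t16.9 tcp [ 0.3725 -0.2174  0.015 ] w0.716 gf43.1 F [-0.4  0.7  6. ]
lifted t17.8 tcp [ 0.3715 -0.2167  0.1589] w0.716 gf43.6 F [-0.1 -0.6 -1. ]
```

View pics/p2c.png

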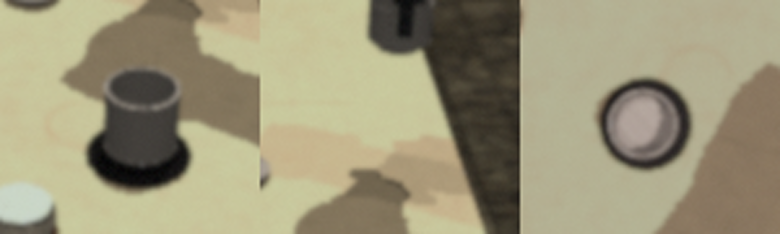

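The deep pot stands upright and centred in the small base, at (142,125) in the left tile. Now the medium pot goes on, and its contact height will tell whether it seated.

Run:
```python
from a import *
place("med")
z=bot.read_state()["tool_pos"][2]
if abs(z-.015-.064)<.002:
    release("med");pick("shal",top=.16);snap("p3")
    a=cv2.imread("pics/p3_side.png");b=cv2.imread("pics/p3_top.png")
    cv2.imwrite("pics/p3c.png",cv2.resize(np.hstack([a[190:280,300:400],a[230:320,350:450],b[215:305,255:355]]),None,fx=2.6,fy=2.6,interpolation=cv2.INTER_CUBIC))
else: print("CHECK",z)
```

```text
seat hit=True want z 0.0780 t23.6 tcp [0.4408 0.0609 0.0788] w0.715 gf44.2 F [-1.7 -0.5  4.8]
open t24.0 tcp [0.44   0.0607 0.0779] w1.000 gf0.0 F [ 0.5 -0.7  0. ]
down hit=False t26.8 tcp [0.3708 0.2392 0.0086] w1.001 gf0.0 F [ 0.6 -0.4  0.2]
grasped t27.1 tcp [0.3707 0.2393 0.0091] w0.721 gf42.2 F [-2.1 -1.   5.6]
lifted t28.1 tcp [0.3698 0.2387 0.1588] w0.718 gf43.6 F [ 0.1 -0.2 -1.5]
```

View pics/p3c.png

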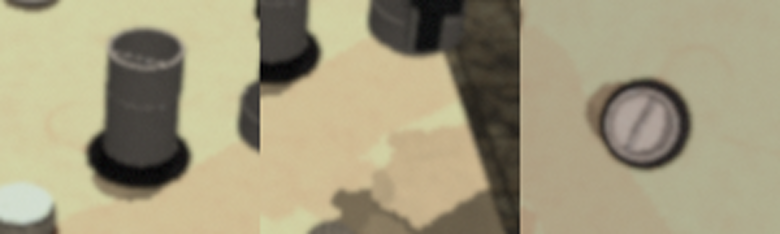

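The medium pot is seated upright on the deep one (seam at row 105, rim at (147,50)), and the shallow pot is in the grip. I'll place it and pick up the lid.

Run:
```python
from a import *
place("shal")
z=bot.read_state()["tool_pos"][2]
if abs(z-.009-.103)<.002:
    release("shal");pick("lid",f=30,top=.2);snap("p4")
    a=cv2.imread("pics/p4_side.png");b=cv2.imread("pics/p4_top.png")
    cv2.imwrite("pics/p4c.png",cv2.resize(np.hstack([a[180:270,300:400],a[110:200,265:365],b[215:305,255:355]]),None,fx=2.6,fy=2.6,interpolation=cv2.INTER_CUBIC))
else: print("CHECK",z)
```

```text
seat hit=True want z 0.1110 t30.1 tcp [0.4409 0.0609 0.1119] w0.722 gf44.1 F [-1.5 -0.2  5.4]
open t30.4 tcp [0.4402 0.0608 0.1109] w0.999 gf0.0 F [0.9 0.7 0.3]
down hit=False t37.1 tcp [ 0.5261 -0.2148  0.0187] w1.005 gf0.0 F [ 0.4 -0.5  0.5]
grasped t37.7 tcp [ 0.5257 -0.2147  0.0183] w0.207 gf29.3 F [-0.2  0.1  2.6]
lifted t38.8 tcp [ 0.5251 -0.2144  0.1987] w0.213 gf29.3 F [-0.4  0.3 -1.5]
```

View pics/p4c.png

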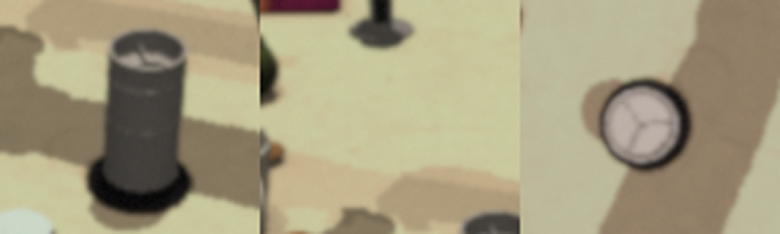

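The three pots are stacked straight, with the rim at (147,50). The lid hangs level under the fingers at (381,33). Next I'll seat the lid.

Run:
```python
from a import *
place("lid")
z=bot.read_state()["tool_pos"][2]
if abs(z-.0183-.126)<.002:
    release("lid");bot.move_to([.30,-.30,.3],Q);snap("p5");st("end")
    a=cv2.imread("pics/p5_side.png");b=cv2.imread("pics/p5_top.png")
    cv2.imwrite("pics/p5c.png",cv2.resize(np.hstack([a[170:300,240:420],b[175:305,175:355]]),None,fx=2.2,fy=2.2,interpolation=cv2.INTER_CUBIC))
else: print("CHECK",z)
```

```text
seat hit=True want z 0.1440 t44.8 tcp [0.4409 0.0607 0.144 ] w0.212 gf29.8 F [-2.   0.1  5.3]
open t45.4 tcp [0.4403 0.0606 0.1431] w1.000 gf0.0 F [-0.6 -0.1  0.4]
end t50.8 tcp [ 0.3001 -0.2999  0.3   ] w1.001 gf0.0 F [ 0.5  0.2 -0.1]
```

View pics/p5c.png

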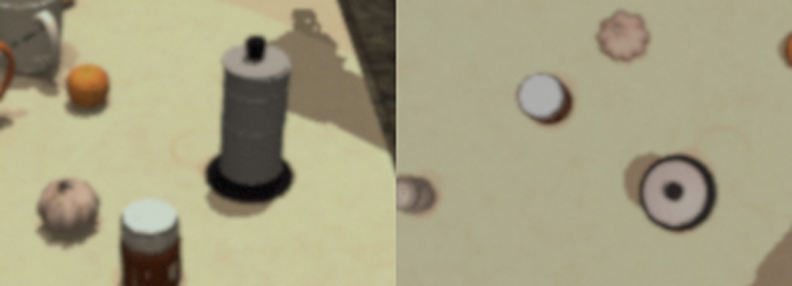

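The tower is complete and straight, with the lid flat at (256,60) and centred from above at (675,190). The bystanders have not moved and the robot is clear, so I'm handing in.

```bash
python3 -c "
from rig import bot
print(bot.job_done())"
```

```text
the job is handed in; nothing more can be done
None
```

The lunch tower is built on the small base (deep pot, medium pot, shallow pot, lid), every piece seated at its expected height and the bystanders undisturbed; I handed the job in at about 51 s, and the hand-in returned no verdict.

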